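Lever open the air-box cover and prime the engine

ROBOT

A 7-joint arm with a two-finger parallel gripper is mounted at the origin on the work surface. World frame = base frame: x ahead of the robot, y to its left, z up, the work surface at z = 0. Lengths are in m, angles in degrees, forces in N, time in s.
With the tool pointing down it reaches from about 0.35 to 0.9 m from the base axis. Payload 19.9 kg.
Tool frame: the origin (TCP) lies at the very end of the fingers, on their centre line; the grasp point (between the pads) lies 19 mm behind it; z points along the fingers, y is the line along which they close (so a half turn about z gives the same grasp; the last joint's range is limited). The gripper opens to 85 mm and grips with 20 to 120 N. Pads are 22 mm wide; open, the fingers measure 114 mm over their backs; the gripper's body (76 mm by 85 mm) begins 54 mm behind the grasp point. The pads swing forward as they close: fully open they stand 13 mm farther back than shut.
Start: joints at [-69.471, 23.915, -0.59, 92.452, 0.269, 63.638, -3.037], TCP at [0.243, 0.576, 0.231] pointing down, gripper open.
Joint ranges: [-161.28, 161.28], [-22.2, 115.67], [-73.04, 71.86], [3.21, 147.25], [-68.34, 248.33], [10.77, 114.83], [-161.83, 161.83]. Speed limits (degrees/s): [108.29, 108.29, 136.94, 136.94, 172.46, 172.46, 172.46].

INTERFACE

Orientations are given as a 3x3 rotation matrix whose columns are the frame's x, y, z axes.
In Python, from plant import r gives the robot as it stands.
- The arm moves only by the tool apply_moves, never from a script. Its argument "motion" is a list of rows, each an object with "hand": the closure in counts, from 0 (fully open) to 255 (shut); "xyz": the shift along the world's x, y, z in mm, a list of three; "delta_rot": the turn, a rotation vector about the world's x, y, z in degrees, a list of three. A call has 1 to 10 rows; each row is the pose to reach, as a shift and turn from the pose commanded when the call began; what a row does not reach only later rows make up. A row lasts 1/12 s, in which the tool goes at most 41.7 mm and 7.16 degrees, less where a joint would pass 70% of its speed; a pose out of reach is approached as far as the arm can. A call with a gripper value outside its range is refused whole. The fingers move at their own pace and stop on an object; "grip_force" is the grip in N (left out, the last holds). Time passes only in rows, so rows that repeat a pose let the fingers close. It gives the time, the measured TCP pose, the force, the opening and the grip force at its end, in the units of the state.
- r.observe(): the state, without advancing time (a new reading comes with each control period).
- r.camera(name): name is "scene" or "top" or "wrist"; returns the picture (384x512x3 uint8, blue, green, red); there is no depth.
- r.get_calibration(name): a dict with "K" (3x3 intrinsics, pixels), "extrinsics" (4x4, takes a point from camera to world coordinates). Camera axes: x right, y down, z forward; pixel columns grow to the right and rows downward; lengths in m; the calibration is good to about 2 mm. The wrist camera is an equidistant fisheye: a pixel r from the principal point sees the ray r / f radians off the axis. A picture is of the moment at which its call begins: read the wrist's pose just before it. get_calibration takes no time and is no camera call; for the wrist camera it gives the pose at the moment of the call.
- r.finish_job(): hands the job in; it is judged then, once.
Trained networks look in the newest picture that a camera, given by its name, has taken for a name from the list of things; names that differ only in an ending like _2 or _b are one class to them, and where a whole thing is asked for, a point or a joint stands for the part that bears it (a point fixed in the world has none). Each returns a list of dicts, best first, with "score" (0 to 1); they miss things now and then, are a little off and sometimes report something else, mostly with a low value. They report only what shows in the picture. A call takes as long as a camera call. They do not tell look-alikes from the thing itself.
- r.boxes_of(target, camera): "centre" ([x, y, z] in m, in the coordinates of the camera as it stood for that picture, good to about 4 mm: the middle of the surface that is visible of it).
- r.cut_out(target, camera): "pixels" (384x512 bool, what is visible of it).
The state is a dict: "time_s": time; "joint_positions": joint angles; "qvel": joint speeds; "joint_torque": joint torques, N m; "tool_pos": TCP position; "ee_rot": TCP orientation; "force": force on the tool from outside, world axes, zero at the start; "ft_torque": the same for the moment, N m; "width": opening from 0.0 (shut) to 1.0 (fully open); "grip_force": force on a finger pad.
Only numpy, scipy, OpenCV 4.12 (cv2) and the standard library are available. Lean on these libraries where they do the work, as an engineer would, in place of code of your own. Each camera call takes 0.05 s, during which the arm holds its last target. There are 200 camera calls.

TASK

Prime the small engine on the bench: push the flat blade of the scraper into the notch under the front edge of its closed air-box cover, lever the cover up with the blade (not with the fingers) and swing it right over until it stands open by itself, upright or beyond. With the cover open, press the primer plunger inside all the way down to its stop, hold it there for about half a second, and let it spring back up. Finish with the scraper lying flat on the rubber mat, the cover still open, and everything else left where it was.

Things in the scene. Friction and masses are not known exactly. Their poses are not given: they have to be found in the camera images.
- engine: Engine fixed to the bench: aluminium block with a grey air box on top, 150 (x) by 130 (y) by 110 mm high to the rim under the cover. Origin: centre of the underside. Its -y is the front with the notch (robot's right, +-0.35 rad); the hinge is along the top of its +y side. Below 60 mm a silencer reaches 50 mm out at +x and fins 20 mm out at +y. A filter panel lies in its -x half.
- notch (a point): Middle of the mouth of the pry notch, under the middle of the cover's front edge: an opening 36 mm wide, 10 mm high (100 to 110 mm above the bench) through the 4 mm front wall, closed above by the cover. Axes as the engine's: +y leads straight in; 35 mm is clear behind the wall. A ledge 48 mm wide stands out 8 mm in front of it, level with its sill, to lever on.
- cover: The cover: black ribbed plastic plate 150 by 130 by 8 mm, flush with the box's sides, 0.11 kg. Origin: on the hinge, at the middle of the rear edge, on the plate's underside. The plate runs from there along its own -y.
- cover_angle (a joint): Angle of the cover in rad: 0 closed (start), about 1.57 upright, 1.85 fully open stop. Its hinge is stiff (about 0.4 N m, some 4 N upwards at the front edge), so it stays wherever it is left.
- cover_hinge (a point): Middle of the cover's hinge line, 110 mm above the bench at the rear edge of the box; the line runs along the engine's x.
- cover_edge (a point): Middle of the cover's front edge, on its underside, 130 mm from the hinge.
- primer (a joint): How far the primer plunger is pressed, in m: 0 up, 0.010 at its stop. The spring pushes back with about 3 N at the top and 6 N at the stop.
- primer_top (a point): Centre of the top of the primer plunger's head, a steel disc 30 mm across and 6 mm thick on a stem, inside the air box, 7 mm below the rim when up; it moves straight down. It is 77 mm in front of the hinge and 35 mm to the engine's +x.
- scraper: Scraper, 180 mm long, about 0.18 kg: box-shaped wooden handle 95 long, 26 wide, 24 mm high; straight flat steel blade 85 long, 22 wide, 3 mm thick, level at half the handle's height. Starts flat on the mat, blade roughly to the robot's left (+y). Origin: underside of the handle, 35 mm behind its front end, near the balance point; +x along the blade, z up.
- scraper_grip (a point): Centre of the handle's thickness above the scraper's origin: a good place to grip, 12 mm above the underside.
- scraper_tip (a point): Middle of the blade's end edge, at half its thickness, 120 mm ahead of scraper_grip along the scraper's +x.
- mat: Rubber mat fixed on the bench to the right, 320 mm (x) by 250 mm (y), 3 mm thick. Origin: centre of its underside.
- screwdriver: Bystander: screwdriver lying on the mat beside the scraper, 175 mm long, wooden handle 90 by 30 by 26 mm, thin round shank 7 mm across. Origin: underside of the handle; +x along the shank. Either tool can be the nearer one.
- jar: Bystander: standing glass jar, 72 mm across, 100 mm high. Origin: centre of the underside.
- carton: Bystander: open cardboard parts box, 150 by 100 by 70 mm high. Origin: centre of the underside.
There are look-alikes about, which are no part of the job. What is shaped like the scraper but blue or green is not meant.

How it is judged (in metres and radians):
On the way, in this order (a step that is already met when the one before it is completed fails the run):
1. the cover is levered up (more than 0.1 rad) with the scraper pushing on it and no finger on it (value of joint cover_angle above 0.1 rad and contact force between scraper and cover above 0.3 N and contact force between each of the arm, the fingers and cover below 0.3 N), for 0.05 s.
2. the cover stands open, upright or beyond (more than 1.45 rad) (value of joint cover_angle above 1.45 rad), for 0.2 s.
3. with the cover open the primer is pressed to its stop (at least 8.5 of 10 mm) (value of joint primer above 0.0085 m and value of joint cover_angle above 1.45 rad), for 0.2 s.
At the end, for the whole second after the job is handed in: The cover stands open by itself at more than 1.45 rad, the primer is back up (within 2 mm), and the scraper lies flat and still on the mat (its origin within the mat's outline, grip point less than 22 mm and tip less than 25 mm above the bench) (value of joint cover_angle above 1.45 rad and value of joint primer below 0.002 m and x of scraper in the frame of mat between -0.16 and 0.16 m and y of scraper in the frame of mat between -0.125 and 0.125 m and z of scraper_grip in the frame of mat below 0.022 m and z of scraper_tip in the frame of mat below 0.025 m and linear speed of scraper below 0.02 m/s); the robot touches nothing.
It fails at once if the closed cover is raised by the fingers or the arm instead of the blade (touched with over 1 N while between 0.02 and 0.10 rad open) (value of joint cover_angle between 0.02 and 0.1 rad and contact force between any of the fingers, the arm and cover above 1 N).
It fails at once if the screwdriver is shoved about (moved more than 30 mm) (distance of screwdriver from where it was at the start of the episode above 0.03 m).
It fails at once if the jar is shoved about (moved more than 30 mm) (distance of jar from where it was at the start of the episode above 0.03 m).
It fails at once if the carton is shoved about (moved more than 30 mm) (distance of carton from where it was at the start of the episode above 0.03 m).
It also fails if it takes over 61 s, if anything falls off the work surface, if the arm or the gripper's body presses on something with over 40 N, if the wrist force passes 120 N, or if a joint passes its speed limit or range.

## Working session

There is one attempt and no reset: what is moved stays moved. The work goes in short steps, Python scripts to look and compute and a tool call to move; the robot and the scene stay as the last step left them, time stands still between calls to the robot, and variables do not carry over. Pictures are saved under pics/ and viewed, at most 10 in all, crops included, and the job is handed in when it is done.

Besides the shell and the picture viewer there is one more tool, called after "Emit:" as name(argument=value, ...) on one line, values as JSON. apply_moves: Moves the arm, as the interface text tells. Its arguments: {"type":"object","properties":{"motion":{"type":"array","items":{"type":"object","properties":{"hand":{"type":"number"},"xyz":{"type":"array","items":{"type":"number"}},"delta_rot":{"type":"array","items":{"type":"number"}}}}},"grip_force":{"type":"number"}},"required":["motion"]}

```bash
mkdir -p pics; ls
cat > h.py <<'E'
import numpy as np, cv2
from plant import r
def world(c,cam):
    E=np.array(r.get_calibration(cam)["extrinsics"]); return E[:3,:3]@np.array(c)+E[:3,3]
def ray_z(cam,u,v,z):
    k=r.get_calibration(cam);K=np.array(k["K"]);E=np.array(k["extrinsics"])
    d=E[:3,:3]@np.linalg.inv(K)@[u,v,1];o=E[:3,3];return o+d*(z-o[2])/d[2]
def proj(cam,p):
    k=r.get_calibration(cam);K=np.array(k["K"]);E=np.array(k["extrinsics"])
    c=E[:3,:3].T@(np.array(p)-E[:3,3]);q=K@c;return q[:2]/q[2]
E
python3 - <<'E'
from h import *
ims=[]
for c in ["top","scene"]:
    ims.append(r.camera(c))
    for t in ["engine","cover","notch","cover_edge","cover_hinge","scraper","scraper_grip","scraper_tip","mat","screwdriver","jar","carton"]:
        for b in r.boxes_of(t,c)[:3]:
            w=world(b["centre"],c); print(c,t,round(b["score"],2),w.round(3),proj(c,w).round())
cv2.imwrite("pics/a.png",cv2.resize(ims[0],(800,600)))
cv2.imwrite("pics/b.png",cv2.resize(ims[1],(800,600)))
for c in ["top","scene"]: print(np.array(r.get_calibration(c)["extrinsics"]).round(3))
print(r.observe())
E
```

```text
pics
top engine 0.68 [0.516 0.102 0.124] [201. 178.]
top cover 0.55 [0.52  0.104 0.112] [201. 178.]
top notch 0.68 [0.52  0.101 0.12 ] [201. 177.]
top cover_edge 0.9 [0.511 0.106 0.114] [200. 180.]
top cover_edge 0.41 [ 0.609 -0.28   0.031] [303. 163.]
top cover_hinge 0.61 [0.522 0.103 0.118] [201. 176.]
top scraper 0.83 [ 0.471 -0.269  0.028] [299. 198.]
top scraper 0.7 [ 0.446 -0.524  0.02 ] [365. 206.]
top scraper 0.54 [ 0.255 -0.347  0.022] [320. 255.]
top scraper_grip 0.89 [ 0.254 -0.344  0.02 ] [319. 255.]
top scraper_grip 0.67 [ 0.473 -0.272  0.025] [300. 197.]
top scraper_grip 0.53 [ 0.447 -0.527  0.019] [366. 206.]
top scraper_tip 0.86 [ 0.472 -0.268  0.029] [299. 197.]
top scraper_tip 0.56 [ 0.257 -0.344  0.019] [319. 254.]
top scraper_tip 0.53 [ 0.442 -0.525  0.02 ] [366. 207.]
top mat 0.83 [ 0.542 -0.262  0.001] [297. 181.]
top mat 0.25 [ 0.476 -0.268  0.029] [299. 196.]
top screwdriver 0.52 [ 0.612 -0.279  0.034] [302. 162.]
top jar 0.76 [0.441 0.339 0.099] [136. 197.]
top jar 0.64 [0.518 0.102 0.118] [201. 178.]
top carton 0.69 [0.584 0.429 0.01 ] [122. 166.]
top carton
[... 1564 characters left out ...]
95,  -3.0347275 ]), 'qvel': array([-0.02932747,  0.0088152 ,  0.00415492, -0.03714061,  0.08405193,
       -0.11680554,  0.09793101]), 'joint_torque': array([ 1.39137606e-03, -8.64195085e+01,  6.78735003e-01, -4.35196960e+01,
        1.92046078e-02,  2.05931552e-03, -7.38173043e-06]), 'tool_pos': array([0.24324307, 0.5756966 , 0.23124105]), 'ee_rot': array([[-9.21150032e-01,  3.89207679e-01, -4.32687460e-05],
       [ 3.89207681e-01,  9.21150025e-01, -1.07298177e-04],
       [-1.90426788e-06, -1.15678247e-04, -9.99999993e-01]]), 'force': array([-0.04553689,  0.40002386, -0.34016809]), 'ft_torque': array([-0.06226535,  0.00421689,  0.01022745]), 'grip_force': 0.0, 'width': 1.0000488081781254}
```

View pics/a.png

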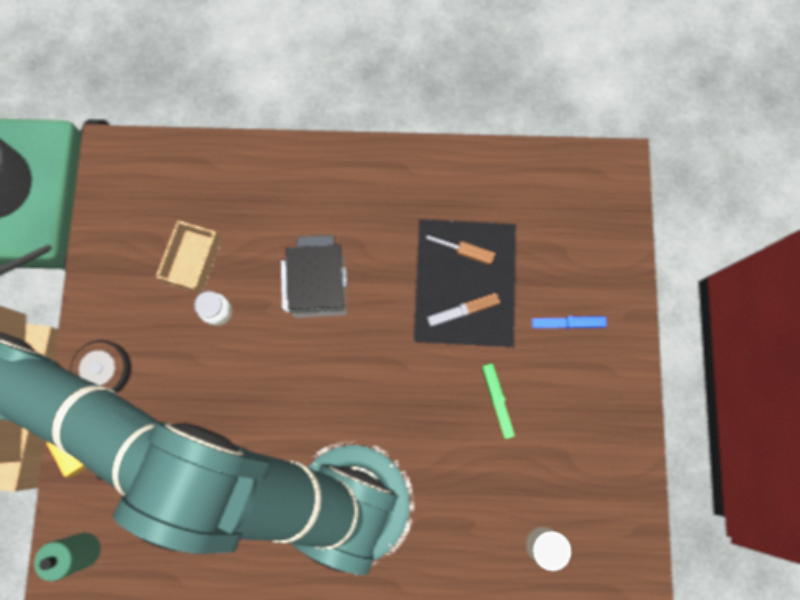

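View pics/b.png

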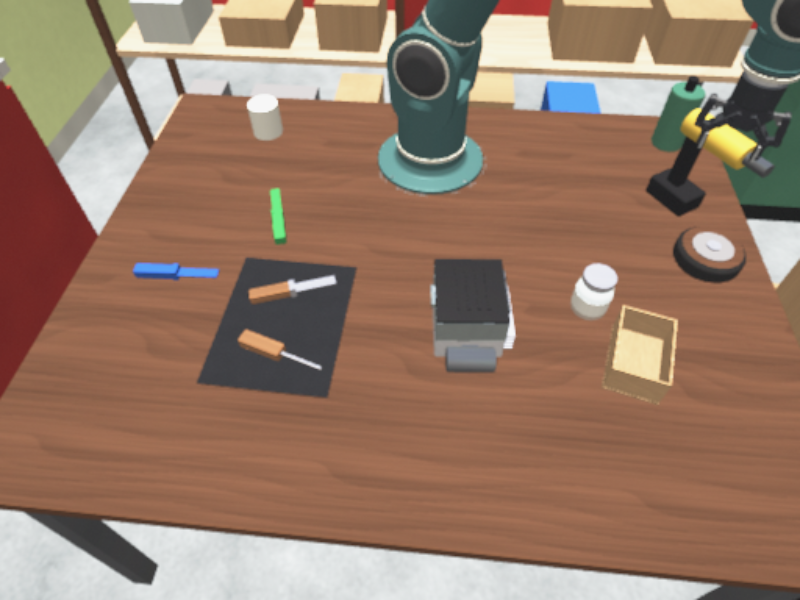

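Candidates in the top view (800x600): orange-handled with steel blade on the mat at (464,309) is the scraper. Blue (570,322) and green (498,400) are look-alikes, and the screwdriver with the thin shank is at (462,250). The engine's black cover is at (315,277) with its silencer to +x and the carton and jar on its left. Next I'll measure with masks.

```bash
cat >> h.py <<'E'
def mask_pts(cam,m,z):
    c,_=cv2.findContours(m.astype(np.uint8),cv2.RETR_EXTERNAL,cv2.CHAIN_APPROX_NONE)
    c=max(c,key=cv2.contourArea)[:,0,:]
    return np.array([ray_z(cam,u,v,z)[:2] for u,v in c])
def rect(cam,m,z):
    p=mask_pts(cam,m,z);(cx,cy),(w,h),a=cv2.minAreaRect((p*1000).astype(np.float32));return round(cx,1),round(cy,1),round(w,1),round(h,1),round(a,1)
E
python3 - <<'E'
from h import *
for cam in ["top","scene"]:
    im=r.camera(cam)
    if cam=="top": cv2.imwrite("pics/c.png",cv2.resize(im[120:240,180:340],(800,600),interpolation=cv2.INTER_CUBIC))
    for t,z in [("cover",.118),("scraper",.02),("screwdriver",.02),("mat",.003)]:
        for d in r.cut_out(t,cam)[:3]:
            m=np.array(d["pixels"])
            if m.sum()<30: continue
            v,u=np.nonzero(m); print(cam,t,round(d["score"],2),m.sum(),(u.mean().round(),v.mean().round()),rect(cam,m,z))
E
```

```text
top cover 0.88 1463 (np.float64(201.0), np.float64(176.0)) (523.7, 102.0, 153.7, 136.0, 4.4)
top cover 0.35 303 (np.float64(298.0), np.float64(197.0)) (452.3, -249.8, 27.8, 169.2, 19.3)
top scraper 0.76 342 (np.float64(319.0), np.float64(255.0)) (250.5, -344.2, 178.9, 29.4, 17.1)
top scraper 0.75 287 (np.float64(365.0), np.float64(206.0)) (445.7, -520.4, 23.4, 181.2, 1.5)
top scraper 0.59 288 (np.float64(298.0), np.float64(197.0)) (471.8, -259.9, 28.4, 179.0, 20.1)
top screwdriver 0.5 266 (np.float64(300.0), np.float64(160.0)) (628.1, -250.6, 172.6, 36.3, 72.4)
top mat 0.59 4424 (np.float64(298.0), np.float64(181.0)) (546.0, -266.7, 249.9, 319.7, 88.4)
scene cover 0.71 1968 (np.float64(302.0), np.float64(187.0)) (528.7, 104.4, 155.2, 136.4, 5.1)
scene cover 0.62 785 (np.float64(380.0), np.float64(187.0)) (508.5, 328.8, 66.5, 144.4, 68.6)
scene scraper 0.82 210 (np.float64(178.0), np.float64(140.0)) (263.1, -336.9, 177.4, 25.0, 13.4)
scene scraper 0.77 421 (np.float64(183.0), np.float64(185.0)) (478.5, -257.4, 41.0, 176.7, 17.7)
scene scraper 0.74 408 (np.float64(109.0), np.float64(174.0)) (453.9, -519.5, 43.4, 184.0, 0.9)
scene screwdriver 0.93 348 (np.float64(169.0), np.float64(221.0)) (625.4, -272.6, 130.6, 38.7, 71.2)
scene mat 0.68 5667 (np.float64(180.0), np.float64(211.0)) (547.2, -265.4, 251.0, 321.2, 88.7)
scene mat 0.66 1887 (np.float64(302.0), np.float64(187.0)) (432.9, 113.3, 173.5, 150.7, 4.8)
```

View pics/c.png

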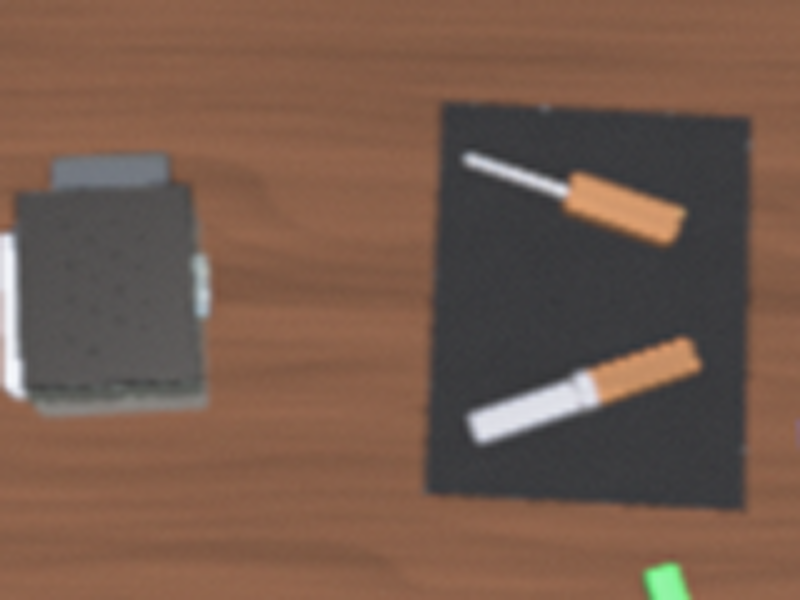

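Emit:
apply_moves(motion=[{"hand":0,"xyz":[20,-40,0],"delta_rot":[0,0,0]},{"hand":0,"xyz":[40,-80,0],"delta_rot":[0,0,0]},{"hand":0,"xyz":[60,-115,10],"delta_rot":[0,0,0]},{"hand":0,"xyz":[80,-150,20],"delta_rot":[0,0,0]},{"hand":0,"xyz":[100,-185,30],"delta_rot":[0,0,0]},{"hand":0,"xyz":[120,-220,40],"delta_rot":[0,0,0]},{"hand":0,"xyz":[140,-255,50],"delta_rot":[0,0,0]},{"hand":0,"xyz":[155,-290,60],"delta_rot":[0,0,0]},{"hand":0,"xyz":[170,-325,70],"delta_rot":[0,0,0]},{"hand":0,"xyz":[180,-360,80],"delta_rot":[0,0,0]}])

```text
time_s: 2.63
tool_pos: [0.4242, 0.2134, 0.312]
ee_rot: [[-0.921, 0.39, 0.001], [0.39, 0.921, 0.0], [-0.0, 0.0, -1.0]]
force: [0.4, 0.1, 1.1]
width: 1.001
grip_force: 0.0
```

The crop shows the scraper's steel blade at (530,410) and orange handle at (645,370), with the screwdriver above it and the notch ledge at (203,285) on the engine's front. Next, the wrist view.

```bash
cat >> h.py <<'E'
def wray(u,v,z):
    k=r.get_calibration("wrist");K=np.array(k["K"]);E=np.array(k["extrinsics"])
    x=(u-K[0,2])/K[0,0];y=(v-K[1,2])/K[1,1];t=np.hypot(x,y)
    d=E[:3,:3]@np.array([np.sin(t)*x/t,np.sin(t)*y/t,np.cos(t)]) if t>1e-9 else E[:3,2]
    o=E[:3,3];return o+d*(z-o[2])/d[2]
def wproj(p):
    k=r.get_calibration("wrist");K=np.array(k["K"]);E=np.array(k["extrinsics"])
    c=E[:3,:3].T@(np.array(p)-E[:3,3]);t=np.arctan2(np.hypot(c[0],c[1]),c[2]);q=c[:2]/np.hypot(c[0],c[1])*t
    return np.array([K[0,0]*q[0]+K[0,2],K[1,1]*q[1]+K[1,2]])
def wrect(m,z):
    c,_=cv2.findContours(m.astype(np.uint8),cv2.RETR_EXTERNAL,cv2.CHAIN_APPROX_NONE)
    c=max(c,key=cv2.contourArea)[:,0,:]
    p=np.array([wray(u,v,z)[:2] for u,v in c]);return cv2.minAreaRect((p*1000).astype(np.float32))
E
python3 - <<'E'
from h import *
im=r.camera("wrist");cv2.imwrite("pics/d.png",im)
k=r.get_calibration("wrist");print(np.array(k["K"]),np.array(k["extrinsics"]).round(3))
for t,z in [("cover",.118)]:
    for d in r.cut_out(t,"wrist")[:2]:
        m=np.array(d["pixels"]);print(t,d["score"],m.sum(),wrect(m,z))
for t in ["notch","cover_edge","scraper"]:
    for b in r.boxes_of(t,"wrist")[:2]: print(t,b["score"],world(b["centre"],"wrist"))
E
```

```text
[[297.31863964   0.         258.84616674]
 [  0.         297.31863964 196.59082004]
 [  0.           0.           1.        ]] [[ 0.396  0.885  0.243  0.366]
 [ 0.918 -0.382 -0.104  0.236]
 [ 0.001  0.265 -0.964  0.457]
 [ 0.     0.     0.     1.   ]]
cover 0.89 8462 ((522.6092529296875, 103.53314971923828), (150.53062438964844, 134.57997131347656), 4.273484230041504)
notch 0.7 [0.50925741 0.12764544 0.11343247]
cover_edge 0.89 [0.52016227 0.11698119 0.12064191]
cover_edge 0.27 [0.5861823  0.43893568 0.02827654]
scraper 0.98 [ 0.46524524 -0.24579772  0.01698572]
scraper 0.7 [ 0.31021824 -0.31474994  0.02027671]
```

View pics/d.png

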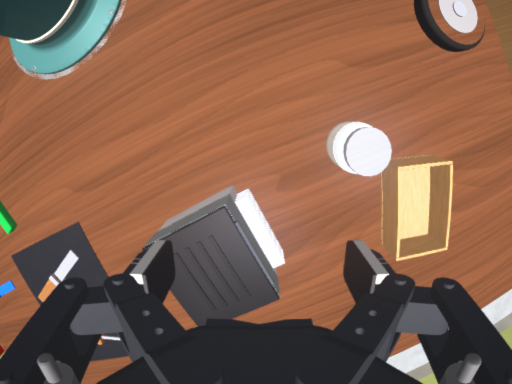

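Emit:
apply_moves(motion=[{"hand":0,"xyz":[6,-40,0],"delta_rot":[0,0,-5]},{"hand":0,"xyz":[12,-80,0],"delta_rot":[0,0,-10]},{"hand":0,"xyz":[18,-120,0],"delta_rot":[0,0,-15]},{"hand":0,"xyz":[24,-160,0],"delta_rot":[0,0,-20]},{"hand":0,"xyz":[30,-200,0],"delta_rot":[0,0,-25]},{"hand":0,"xyz":[36,-240,0],"delta_rot":[0,0,-30]},{"hand":0,"xyz":[42,-275,-15],"delta_rot":[0,0,-35]},{"hand":0,"xyz":[48,-310,-30],"delta_rot":[0,0,-40]},{"hand":0,"xyz":[54,-345,-45],"delta_rot":[0,0,-45]},{"hand":0,"xyz":[60,-380,-60],"delta_rot":[0,0,-48.5]}])

```text
time_s: 3.72
tool_pos: [0.4838, -0.1646, 0.2503]
ee_rot: [[-0.317, 0.949, 0.0], [0.949, 0.317, -0.0], [-0.0, -0.0, -1.0]]
force: [1.4, 1.8, 1.0]
width: 1.0
grip_force: 0.0
```

Emit:
apply_moves(motion=[{"hand":0,"xyz":[0,-35,-20],"delta_rot":[0,0,0]},{"hand":0,"xyz":[0,-70,-40],"delta_rot":[0,0,0]},{"hand":0,"xyz":[0,-100,-65],"delta_rot":[0,0,0]},{"hand":0,"xyz":[0,-120,-90],"delta_rot":[0,0,0]},{"hand":0,"xyz":[0,-120,-90],"delta_rot":[0,0,0]},{"hand":0,"xyz":[0,-120,-90],"delta_rot":[0,0,0]}])

```text
time_s: 4.22
tool_pos: [0.4829, -0.2839, 0.1594]
ee_rot: [[-0.319, 0.948, -0.004], [0.948, 0.319, 0.001], [0.002, -0.003, -1.0]]
force: [0.2, 0.2, 0.8]
width: 1.001
grip_force: 0.0
```

Run:
```python
from h import *
o=r.observe();print(o["tool_pos"],o["ee_rot"].round(3),o["joint_positions"].round(1),o["force"])
im=r.camera("wrist");cv2.imwrite("pics/e.png",im)
for t in ["scraper","scraper_grip","scraper_tip"]:
    for d in r.cut_out(t,"wrist")[:3]:
        m=np.array(d["pixels"]);v,u=np.nonzero(m);print(t,d["score"],m.sum(),u.mean(),v.mean(),wrect(m,.02))
    for b in r.boxes_of(t,"wrist")[:2]: print(t,b["score"],world(b["centre"],"wrist"))
```

```text
[ 0.48286122 -0.28387817  0.15943128] [[-0.319  0.948 -0.004]
 [ 0.948  0.319  0.001]
 [ 0.002 -0.003 -1.   ]] [ -0.4  25.5  35.3 106.5 -17.8  53.8  61.5] [0.18713376 0.15269263 0.81970577]
scraper 0.85 658 183.7598784194529 307.18844984802433 ((446.3226623535156, -453.021728515625), (23.425748825073242, 61.1070556640625), 3.232825994491577)
scraper 0.82 4599 255.35616438356163 159.29354207436398 ((472.6642150878906, -258.2475891113281), (27.682781219482422, 182.56504821777344), 20.924659729003906)
scraper 0.76 2519 69.22231044065106 173.11631599841206 ((258.99169921875, -339.770263671875), (180.87319946289062, 29.268009185791016), 18.72344207763672)
scraper 0.69 [ 0.44964165 -0.44990669  0.01218479]
scraper 0.67 [ 0.47282716 -0.26051911  0.02660788]
scraper_grip 0.94 608 184.33059210526315 307.3388157894737 ((447.61651611328125, -453.4425964355469), (22.792131423950195, 59.006317138671875), 3.012176275253296)
scraper_grip 0.73 2517 70.40802542709575 173.0866110448947 ((259.9266357421875, -339.59893798828125), (178.5848846435547, 28.9846134185791), 17.202892303466797)
scraper_grip 0.56 4610 255.42104121475055 158.98958785249457 ((473.6512451171875, -258.15118408203125), (28.116737365722656, 182.7219696044922), 20.02276039123535)
scraper_grip 0.92 [ 0.471908   -0.25959493  0.02595918]
scraper_grip 0.88 [ 0.28330357 -0.33335734  0.02735043]
scraper_tip 0.98 2635 69.91385199240986 173.3157495256167 ((259.11004638671875, -340.606689453125), (181.345947265625, 30.117916107177734), 17.1742000579834)
scraper_tip 0.75 635 184.2755905511811 306.8330708661417 ((447.0926208496094, -453.87274169921875), (22.348960876464844, 61.248233795166016), 2.5592434406280518)
scraper_tip 0.56 4441 255.4276063949561 158.78766043683854 ((473.00341796875, -258.7026672363281), (27.221811294555664, 182.76780700683594), 20.31783676147461)
scraper_tip 0.97 [ 0.28341704 -0.33498402  0.02268189]
scraper_tip 0.9 [ 0.47166066 -0.26296128  0.02712186]
```

View pics/e.png

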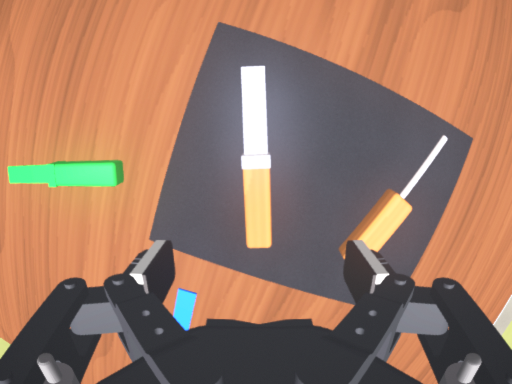

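The picture shows the scraper's blade from (253,67) to (256,155) and its handle from (256,168) to (259,247). The screwdriver is at (395,200), clear of the right finger. Computing the grip point now.

Run:
```python
from h import *
tip=wray(253.3,67,.015);end=wray(258.8,247,.027);f=wray(256.3,155,.0165)
for p in(tip,f,end):print(p.round(4))
d=(tip-end)[:2];print(np.hypot(*d),np.degrees(np.arctan2(d[1],d[0])))
m=np.array([x for x in r.cut_out("scraper","wrist") if 4000<np.array(x["pixels"]).sum()<6000][0]["pixels"])
v,u=np.nonzero(m);P=np.array([wray(a,b,.02)[:2] for a,b in zip(u,v)]);c=P.mean(0);w=np.linalg.svd(P-c,full_matrices=0)[2][0];w*=np.sign(w[1])
s=(P-c)@w;print(c,np.degrees(np.arctan2(w[1],w[0])),s.min(),s.max(),"grip",c+w*(s.max()-.120))
```

```text
[ 0.4421 -0.1731  0.015 ]
[ 0.4724 -0.2538  0.0165]
[ 0.5044 -0.3409  0.027 ]
0.17899048704093673 110.37249899358669Traceback (most recent call last):
  File "<stdin>", line 6, in <module>
  File "h.py", line 18, in wray
    k=r.get_calibration("wrist");K=np.array(k["K"]);E=np.array(k["extrinsics"])
ValueError: time passes only in moves, steps and waits
```

Emit:
apply_moves(grip_force=110, motion=[{"hand":60,"xyz":[0,-1,-35],"delta_rot":[0,0,1.7]},{"hand":60,"xyz":[1,-2,-70],"delta_rot":[0,0,1.7]},{"hand":60,"xyz":[1,-2,-105],"delta_rot":[0,0,1.7]},{"hand":60,"xyz":[1,-2,-130],"delta_rot":[0,0,1.7]},{"hand":60,"xyz":[1,-2,-145],"delta_rot":[0,0,1.7]},{"hand":60,"xyz":[1,-2,-152],"delta_rot":[0,0,1.7]},{"hand":60,"xyz":[1,-2,-152],"delta_rot":[0,0,1.7]}])

```text
time_s: 5.2
tool_pos: [0.4838, -0.2859, 0.0083]
ee_rot: [[-0.347, 0.938, -0.002], [0.938, 0.347, 0.001], [0.001, -0.001, -1.0]]
force: [-0.3, 0.3, 0.2]
width: 0.765
grip_force: 0.0
```

Emit:
apply_moves(grip_force=110, motion=[{"hand":60,"xyz":[0,0,-3],"delta_rot":[0,0,0]},{"hand":255,"xyz":[0,0,-3],"delta_rot":[0,0,0]},{"hand":255,"xyz":[0,0,-3],"delta_rot":[0,0,0]},{"hand":255,"xyz":[0,0,-3],"delta_rot":[0,0,0]},{"hand":255,"xyz":[0,0,-3],"delta_rot":[0,0,0]},{"hand":255,"xyz":[0,0,-3],"delta_rot":[0,0,0]},{"hand":255,"xyz":[0,0,-3],"delta_rot":[0,0,0]},{"hand":255,"xyz":[0,0,-3],"delta_rot":[0,0,0]},{"hand":255,"xyz":[0,0,-3],"delta_rot":[0,0,0]}])

```text
time_s: 5.95
tool_pos: [0.4846, -0.2865, 0.0075]
ee_rot: [[-0.347, 0.938, 0.001], [0.938, 0.347, -0.0], [-0.001, 0.001, -1.0]]
force: [-4.6, 2.5, 16.4]
width: 0.281
grip_force: 108.8
```

Emit:
apply_moves(motion=[{"hand":255,"xyz":[0,0,20],"delta_rot":[0,0,0]},{"hand":255,"xyz":[0,0,50],"delta_rot":[0,0,0]},{"hand":255,"xyz":[0,0,85],"delta_rot":[0,0,0]},{"hand":255,"xyz":[10,30,110],"delta_rot":[0,0,-3]},{"hand":255,"xyz":[20,60,120],"delta_rot":[0,0,-6]},{"hand":255,"xyz":[30,90,120],"delta_rot":[0,0,-9]},{"hand":255,"xyz":[40,120,120],"delta_rot":[0,0,-12]},{"hand":255,"xyz":[50,145,120],"delta_rot":[0,0,-15]},{"hand":255,"xyz":[56,160,120],"delta_rot":[0,0,-15.9]},{"hand":255,"xyz":[56,160,120],"delta_rot":[0,0,-15.9]}])

```text
time_s: 6.78
tool_pos: [0.5417, -0.122, 0.1263]
ee_rot: [[-0.081, 0.997, 0.0], [0.997, 0.081, 0.001], [0.001, 0.0, -1.0]]
force: [0.7, -0.3, -2.0]
width: 0.277
grip_force: 108.7
```

Run:
```python
from h import *
o=r.observe();print(o["tool_pos"],o["ee_rot"].round(3),o["width"],o["force"])
im=r.camera("wrist");cv2.imwrite("pics/f.png",im)
zb=o["tool_pos"][2]+.0075
for t,z in [("scraper",zb),("cover",.118)]:
    for d in r.cut_out(t,"wrist")[:3]:
        m=np.array(d["pixels"]);v,u=np.nonzero(m);print(t,d["score"],m.sum(),u.mean(),v.mean(),wrect(m,z))
s=r.camera("scene");cv2.imwrite("pics/g.png",cv2.resize(s[150:250,170:330],(800,500),interpolation=cv2.INTER_CUBIC))
```

```text
[ 0.54165853 -0.12200842  0.1263418 ] [[-0.081  0.997  0.   ]
 [ 0.997  0.081  0.001]
 [ 0.001  0.    -1.   ]] 0.27684463690054434 [ 0.65493843 -0.32773824 -2.01335863]
scraper 0.94 16376 258.8363458720078 165.39759404005864 ((537.5465087890625, -86.80648803710938), (29.352937698364258, 166.71426391601562), 4.5555524826049805)
scraper 0.71 485 29.589690721649486 325.67628865979384 ((370.70306396484375, -212.33328247070312), (70.78028869628906, 14.106921195983887), 23.1743221282959)
```

View pics/f.png

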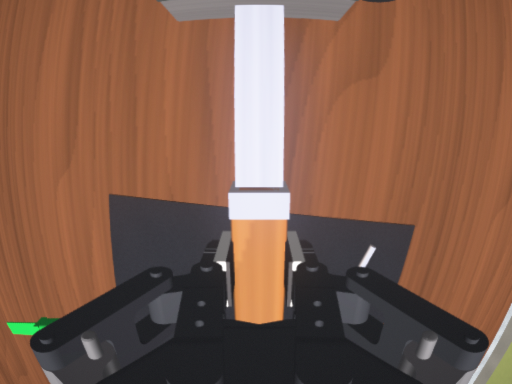

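View pics/g.png

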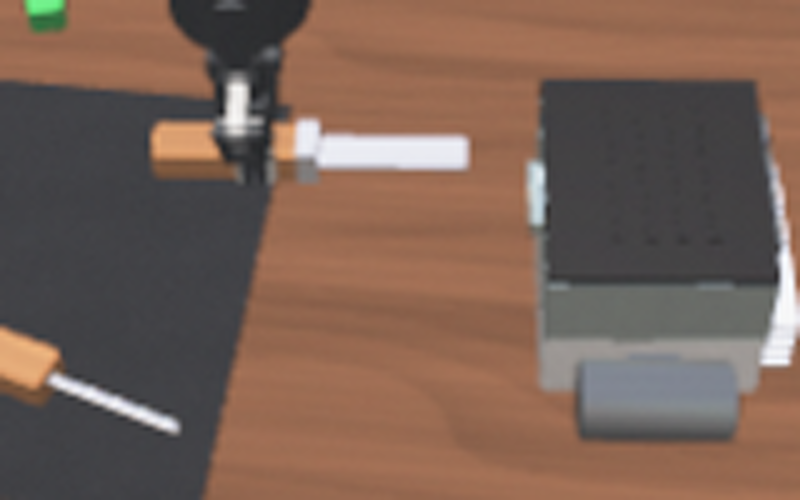

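The wrist view shows the blade tip at (259,8), centred on the engine's ledge (165 to 355 along the top). The scene crop shows a level blade with its tip at (468,152) and the ledge at (537,190). Checking both numerically.

Run:
```python
from h import *
o=r.observe();R=o["ee_rot"];g=o["tool_pos"]+[0,0,.0075];tip=g+.12*R[:,0]
im=r.camera("scene")
f=lambda p:((proj("scene",p)-[170,150])*5).round(1)
print("tip",tip,f(tip),f(tip+.011*R[:,1]),f(tip-.011*R[:,1]),"per +5mm z",f(tip+[0,0,.005]))
c=np.array([.524,.103,0]);ex=np.array([.997,.077,0]);ey=np.array([-.077,.997,0])
for n,p in [("ledge -",-.073*ey-.024*ex),("ledge+",-.073*ey+.024*ex)]: print(n,f(c+p+[0,0,.1]))
for a in(-1,1):
  for b in (-1,1): print("cover",a,b,f(c+.075*a*ex+.065*b*ey+[0,0,.118]))
```

```text
tip [ 0.53078888 -0.00754882  0.13395483] [465.7 151.7] [465.6 166.6] [465.8 137.1] per +5mm z [465.8 146.1]
ledge - [528.6 160.1]
ledge+ [530.1 224.1]
cover -1 -1 [541.4  76.3]
cover -1 1 [757.   78.2]
cover 1 -1 [547.6 277.7]
cover 1 1 [783.7 280.4]
```

Emit:
apply_moves(motion=[{"hand":255,"xyz":[0,0,-15],"delta_rot":[0,0,0]},{"hand":255,"xyz":[0,0,-29],"delta_rot":[0,0,0]},{"hand":255,"xyz":[0,5,-29],"delta_rot":[0,0,0]},{"hand":255,"xyz":[-1,15,-29],"delta_rot":[0,0,0]},{"hand":255,"xyz":[-2,27,-29],"delta_rot":[0,0,0]},{"hand":255,"xyz":[-2,34,-29],"delta_rot":[0,0,0]},{"hand":255,"xyz":[-2,37,-29],"delta_rot":[0,0,0]},{"hand":255,"xyz":[-2,37,-29],"delta_rot":[0,0,0]}])

```text
time_s: 7.7
tool_pos: [0.5386, -0.0879, 0.0977]
ee_rot: [[-0.078, 0.997, 0.001], [0.997, 0.078, 0.0], [0.0, 0.001, -1.0]]
force: [-0.0, -0.1, -2.2]
width: 0.278
grip_force: 108.7
```

Emit:
apply_moves(motion=[{"hand":255,"xyz":[-0.5,5,0],"delta_rot":[0,0,0]},{"hand":255,"xyz":[-1,11,0],"delta_rot":[0,0,0]},{"hand":255,"xyz":[-1.5,18,0],"delta_rot":[0,0,0]},{"hand":255,"xyz":[-2,26,0],"delta_rot":[0,0,0]},{"hand":255,"xyz":[-2.5,34,0],"delta_rot":[0,0,0]},{"hand":255,"xyz":[-2.5,34,0],"delta_rot":[0,0,0]}])

```text
time_s: 8.2
tool_pos: [0.5357, -0.0531, 0.0971]
ee_rot: [[-0.079, 0.997, -0.0], [0.997, 0.079, 0.001], [0.001, -0.0, -1.0]]
force: [0.1, 0.6, -2.5]
width: 0.274
grip_force: 108.7
```

Run:
```python
from h import *
o=r.observe();print(o["tool_pos"],o["ee_rot"].round(3),o["width"],o["force"])
s=r.camera("scene");cv2.imwrite("pics/i.png",cv2.resize(s[150:250,170:330],(800,500),interpolation=cv2.INTER_CUBIC))
```

```text
[ 0.53572994 -0.0531446   0.09712089] [[-0.079  0.997 -0.   ]
 [ 0.997  0.079  0.001]
 [ 0.001 -0.    -1.   ]] 0.27389289760598673 [ 0.13500395  0.64983391 -2.45382483]
```

View pics/i.png

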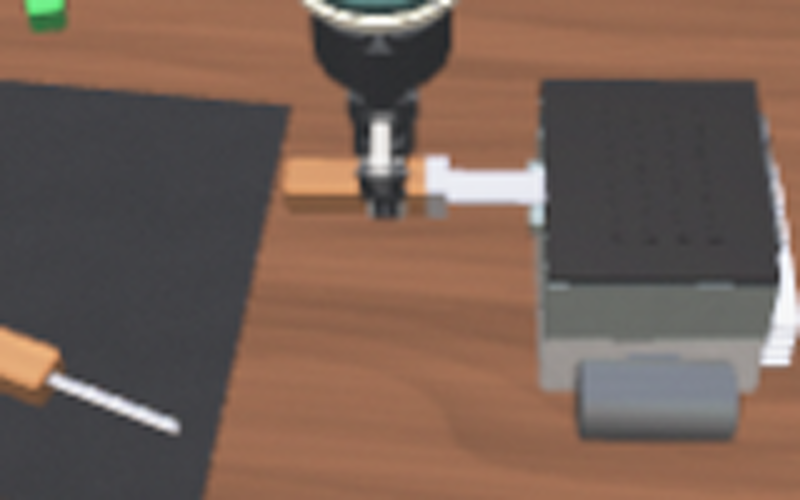

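Emit:
apply_moves(grip_force=120, motion=[{"hand":255,"xyz":[0,0,4],"delta_rot":[0,0,0]},{"hand":255,"xyz":[0,0,9],"delta_rot":[0,0,0]},{"hand":255,"xyz":[0,0.5,14],"delta_rot":[0,0,0]},{"hand":255,"xyz":[0,2,20],"delta_rot":[0,0,0]},{"hand":255,"xyz":[0,3,26],"delta_rot":[0,0,0]},{"hand":255,"xyz":[0,4.5,34],"delta_rot":[0,0,0]},{"hand":255,"xyz":[0,4.5,34],"delta_rot":[0,0,0]}])

```text
time_s: 8.83
tool_pos: [0.5363, -0.0507, 0.1328]
ee_rot: [[-0.077, 0.997, 0.001], [0.997, 0.077, 0.0], [0.0, 0.001, -1.0]]
force: [-1.9, -1.9, -4.2]
width: 0.276
grip_force: 120.0
```

Run:
```python
from h import *
o=r.observe();print(o["tool_pos"],o["ee_rot"].round(3),o["width"],o["force"],o["ft_torque"])
s=r.camera("scene");cv2.imwrite("pics/j.png",cv2.resize(s[150:250,170:330],(800,500),interpolation=cv2.INTER_CUBIC))
```

```text
[ 0.53627856 -0.05068979  0.13281085] [[-0.077  0.997  0.001]
 [ 0.997  0.077  0.   ]
 [ 0.     0.001 -1.   ]] 0.27600722868987576 [-1.90680482 -1.88158668 -4.16075713] [-0.84316624  0.35656732  0.16002637]
```

View pics/j.png

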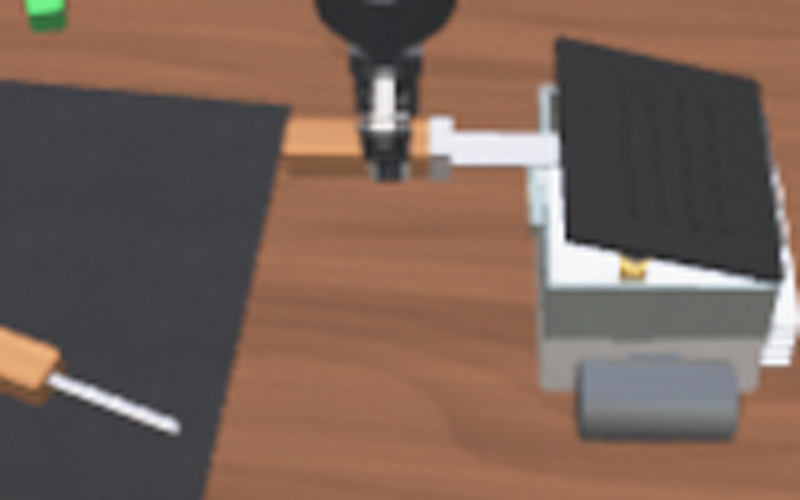

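The cover is lifted by the blade (its front edge at (560,40) to (568,240) in the crop), and the handle hasn't slipped. I'll carry on along the arc.

Emit:
apply_moves(motion=[{"hand":255,"xyz":[0,4,9],"delta_rot":[0,0,0]},{"hand":255,"xyz":[-0.5,8,18],"delta_rot":[0,0,0]},{"hand":255,"xyz":[-1,13,27],"delta_rot":[0,0,0]},{"hand":255,"xyz":[-1.5,19,35],"delta_rot":[0,0,0]},{"hand":255,"xyz":[-2,26,42],"delta_rot":[0,0,0]},{"hand":255,"xyz":[-2.5,34,49],"delta_rot":[0,0,0]},{"hand":255,"xyz":[-3,42,55],"delta_rot":[0,0,0]},{"hand":255,"xyz":[-4,51,60],"delta_rot":[0,0,0]}])

```text
time_s: 9.55
tool_pos: [0.5318, 0.0008, 0.1924]
ee_rot: [[-0.077, 0.997, 0.001], [0.997, 0.077, 0.0], [-0.0, 0.001, -1.0]]
force: [-0.1, -5.5, -1.9]
width: 0.271
grip_force: 120.4
```

Emit:
apply_moves(motion=[{"hand":255,"xyz":[-1,9,4],"delta_rot":[0,0,0]},{"hand":255,"xyz":[-1.5,18.5,7],"delta_rot":[0,0,0]},{"hand":255,"xyz":[-2,28,9],"delta_rot":[0,0,0]},{"hand":255,"xyz":[-3,38,11],"delta_rot":[0,0,0]},{"hand":255,"xyz":[-4,48,11],"delta_rot":[0,0,0]},{"hand":255,"xyz":[-4.5,58,10],"delta_rot":[0,0,0]},{"hand":255,"xyz":[-5,67,9],"delta_rot":[0,0,0]},{"hand":255,"xyz":[-5,69,9],"delta_rot":[0,0,0]},{"hand":255,"xyz":[-5,69,9],"delta_rot":[0,0,0]}])

```text
time_s: 10.3
tool_pos: [0.5266, 0.0703, 0.2001]
ee_rot: [[-0.078, 0.997, -0.0], [0.997, 0.078, 0.0], [0.0, -0.0, -1.0]]
force: [0.3, -0.0, -2.0]
width: 0.273
grip_force: 120.5
```

Run:
```python
from h import *
o=r.observe();print(o["tool_pos"],o["ee_rot"].round(3),o["width"],o["force"],o["ft_torque"])
a=r.camera("scene")[110:250,210:370];b=r.camera("wrist")
cv2.imwrite("pics/k.png",np.hstack([cv2.resize(a,(400,350),interpolation=cv2.INTER_CUBIC),cv2.resize(b,(400,350))]))
```

```text
[0.52664981 0.07031579 0.20007505] [[-0.078  0.997 -0.   ]
 [ 0.997  0.078  0.   ]
 [ 0.    -0.    -1.   ]] 0.27274782359277117 [ 0.28612709 -0.02912104 -1.97217099] [-3.42236796e-02 -1.24827541e-02 -3.33572794e-05]
```

Run:
```python
from h import *
for c in ["scene","wrist"]:
    r.camera(c)
    for t in ["cover","cover_edge","primer_top","scraper"]:
        for b in r.boxes_of(t,c)[:2]: print(c,t,round(b["score"],2),world(b["centre"],c).round(3))
```

```text
scene cover 0.91 [0.536 0.189 0.184]
scene cover_edge 0.88 [0.538 0.19  0.185]
scene primer_top 0.66 [0.532 0.188 0.183]
scene scraper 0.89 [ 0.453 -0.531  0.012]
scene scraper 0.65 [ 0.281 -0.333  0.023]
wrist cover 0.92 [0.497 0.187 0.185]
wrist cover_edge 0.8 [0.5   0.185 0.186]
wrist primer_top 0.8 [0.559 0.097 0.101]
wrist scraper 0.79 [0.525 0.113 0.209]
```

The cover's centre is at y=0.188, z=0.184, so it's past upright, and the primer is where expected. Taking the scraper back to the mat.

Emit:
apply_moves(motion=[{"hand":255,"xyz":[2,-20,0],"delta_rot":[0,0,0]},{"hand":255,"xyz":[4,-55,0],"delta_rot":[0,0,0]},{"hand":255,"xyz":[4,-95,0],"delta_rot":[0,0,0]},{"hand":255,"xyz":[0,-135,0],"delta_rot":[0,0,2]},{"hand":255,"xyz":[-5,-175,0],"delta_rot":[0,0,4]},{"hand":255,"xyz":[-12,-215,0],"delta_rot":[0,0,7]},{"hand":255,"xyz":[-20,-253,-10],"delta_rot":[0,0,10]},{"hand":255,"xyz":[-28,-290,-20],"delta_rot":[0,0,13]},{"hand":255,"xyz":[-36,-325,-40],"delta_rot":[0,0,15.9]},{"hand":255,"xyz":[-42,-350,-60],"delta_rot":[0,0,15.9]}])

```text
time_s: 11.73
tool_pos: [0.4838, -0.2842, 0.1401]
ee_rot: [[-0.348, 0.937, 0.001], [0.937, 0.348, -0.001], [-0.002, 0.001, -1.0]]
force: [0.7, 0.1, -2.1]
width: 0.27
grip_force: 120.5
```

Emit:
apply_moves(motion=[{"hand":255,"xyz":[0,-7,-35],"delta_rot":[0,0,0]},{"hand":255,"xyz":[0,-7,-70],"delta_rot":[0,0,0]},{"hand":255,"xyz":[0,-7,-100],"delta_rot":[0,0,0]},{"hand":255,"xyz":[0,-7,-118],"delta_rot":[0,0,0]},{"hand":255,"xyz":[0,-7,-126],"delta_rot":[0,0,0]},{"hand":255,"xyz":[0,-7,-129],"delta_rot":[0,0,0]},{"hand":255,"xyz":[0,-7,-129],"delta_rot":[0,0,0]}])

```text
time_s: 12.32
tool_pos: [0.4849, -0.288, 0.0115]
ee_rot: [[-0.347, 0.938, -0.0], [0.938, 0.347, -0.0], [-0.0, -0.0, -1.0]]
force: [-0.5, 0.4, -1.4]
width: 0.275
grip_force: 120.5
```

Emit:
apply_moves(motion=[{"hand":255,"xyz":[0,0,-2],"delta_rot":[0,0,0]},{"hand":255,"xyz":[0,0,-4],"delta_rot":[0,0,0]},{"hand":255,"xyz":[0,0,-4],"delta_rot":[0,0,0]}])

```text
time_s: 12.57
tool_pos: [0.4852, -0.2878, 0.0079]
ee_rot: [[-0.347, 0.938, 0.001], [0.938, 0.347, -0.0], [-0.001, 0.001, -1.0]]
force: [-0.7, -0.0, -2.7]
width: 0.272
grip_force: 120.5
```

Emit:
apply_moves(motion=[{"hand":255,"xyz":[0,0,-1],"delta_rot":[0,0,0]},{"hand":255,"xyz":[0,0,-2],"delta_rot":[0,0,0]},{"hand":255,"xyz":[0,0,-2],"delta_rot":[0,0,0]}])

```text
time_s: 12.82
tool_pos: [0.4853, -0.2878, 0.0075]
ee_rot: [[-0.347, 0.938, 0.002], [0.938, 0.347, 0.001], [0.0, 0.002, -1.0]]
force: [-11.7, 9.4, 41.5]
width: 0.275
grip_force: 126.3
```

Emit:
apply_moves(motion=[{"hand":255,"xyz":[0,0,2],"delta_rot":[0,0,0]},{"hand":100,"xyz":[0,0,2],"delta_rot":[0,0,0]},{"hand":80,"xyz":[0,0,2],"delta_rot":[0,0,0]},{"hand":80,"xyz":[0,0,2],"delta_rot":[0,0,0]},{"hand":80,"xyz":[0,0,5],"delta_rot":[0,0,0]},{"hand":80,"xyz":[0,0,20],"delta_rot":[0,0,0]},{"hand":80,"xyz":[0,0,50],"delta_rot":[0,0,0]},{"hand":80,"xyz":[0,0,90],"delta_rot":[0,0,0]},{"hand":80,"xyz":[0,0,130],"delta_rot":[0,0,0]},{"hand":80,"xyz":[0,0,160],"delta_rot":[0,0,0]}])

```text
time_s: 13.65
tool_pos: [0.4848, -0.2883, 0.1683]
ee_rot: [[-0.346, 0.938, 0.001], [0.938, 0.346, -0.001], [-0.001, 0.001, -1.0]]
force: [0.8, -0.1, -0.2]
width: 0.684
grip_force: 0.0
```

Run:
```python
from h import *
o=r.observe();print(o["tool_pos"],o["ee_rot"].round(3),o["width"],o["force"],o["joint_positions"])
b=r.camera("wrist")
for t in ["scraper","scraper_tip"]:
    for x in r.boxes_of(t,"wrist")[:3]: print(t,round(x["score"],2),world(x["centre"],"wrist").round(3))
a=r.camera("scene")[90:250,170:400]
cv2.imwrite("pics/k.png",np.vstack([cv2.resize(a,(460,320),interpolation=cv2.INTER_CUBIC),cv2.resize(b,(460,280))]))
```

```text
[ 0.4847792  -0.28831373  0.16825999] [[-0.346  0.938  0.001]
 [ 0.938  0.346 -0.001]
 [-0.001  0.001 -1.   ]] 0.6844353976885645 [ 0.76539068 -0.1118248  -0.19662369] [ -2.87620927  25.90311519  39.08706461 105.86507522 -19.63623162
  55.02233834  65.06912924]
scraper 0.61 [ 0.281 -0.334  0.029]
scraper 0.55 [ 0.479 -0.264  0.026]
scraper_tip 0.94 [ 0.476 -0.262  0.024]
scraper_tip 0.9 [ 0.279 -0.333  0.022]
```

View pics/k.png

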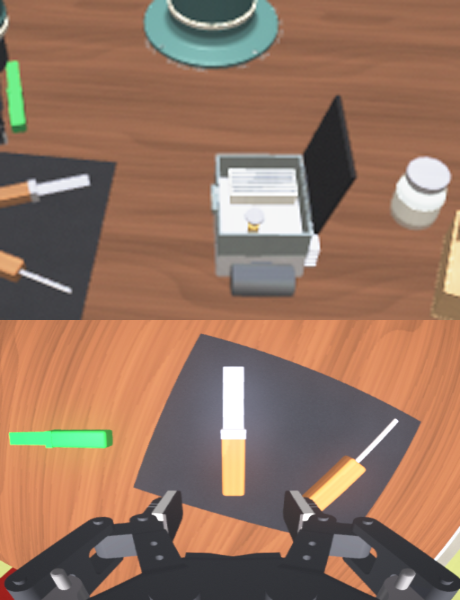

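The picture shows the scraper lying flat on the mat (blade (233,400), handle (233,465) in the lower half). In the upper half the cover stands open past upright at (330,165) with the primer at (254,215). Next I'll shut the fingers and go to the primer.

Emit:
apply_moves(grip_force=40, motion=[{"hand":255,"xyz":[5,25,25],"delta_rot":[0,0,3]},{"hand":255,"xyz":[12,60,45],"delta_rot":[0,0,6]},{"hand":255,"xyz":[20,100,55],"delta_rot":[0,0,9]},{"hand":255,"xyz":[28,140,60],"delta_rot":[0,0,12]},{"hand":255,"xyz":[36,180,60],"delta_rot":[0,0,15]},{"hand":255,"xyz":[44,220,60],"delta_rot":[0,0,18]},{"hand":255,"xyz":[52,260,60],"delta_rot":[0,0,21]},{"hand":255,"xyz":[60,300,60],"delta_rot":[0,0,24]},{"hand":255,"xyz":[68,340,60],"delta_rot":[0,0,25]},{"hand":255,"xyz":[74,370,60],"delta_rot":[0,0,25]}])

```text
time_s: 14.68
tool_pos: [0.5582, 0.0859, 0.2238]
ee_rot: [[-0.713, 0.701, -0.002], [0.701, 0.713, 0.0], [0.002, -0.001, -1.0]]
force: [1.0, 0.1, 0.0]
width: 0.004
grip_force: 0.0
```

Emit:
apply_moves(motion=[{"hand":255,"xyz":[1,13,-20],"delta_rot":[0,0,0]},{"hand":255,"xyz":[1,13,-60],"delta_rot":[0,0,0]},{"hand":255,"xyz":[1,13,-90],"delta_rot":[0,0,0]},{"hand":255,"xyz":[1,13,-105],"delta_rot":[0,0,0]},{"hand":255,"xyz":[1,13,-115],"delta_rot":[0,0,0]},{"hand":255,"xyz":[1,13,-115],"delta_rot":[0,0,0]},{"hand":255,"xyz":[1,13,-115],"delta_rot":[0,0,0]}])

```text
time_s: 15.27
tool_pos: [0.5597, 0.0949, 0.1101]
ee_rot: [[-0.71, 0.704, -0.001], [0.704, 0.71, -0.001], [0.0, -0.001, -1.0]]
force: [-0.0, -0.6, 0.2]
width: -0.004
grip_force: 0.0
```

Positioned 7 mm above the plunger. Pressing in steps.

Emit:
apply_moves(motion=[{"hand":255,"xyz":[0,0,-5],"delta_rot":[0,0,0]},{"hand":255,"xyz":[0,0,-10],"delta_rot":[0,0,0]},{"hand":255,"xyz":[0,0,-14],"delta_rot":[0,0,0]},{"hand":255,"xyz":[0,0,-16],"delta_rot":[0,0,0]},{"hand":255,"xyz":[0,0,-17],"delta_rot":[0,0,0]},{"hand":255,"xyz":[0,0,-17],"delta_rot":[0,0,0]}])

```text
time_s: 15.77
tool_pos: [0.5605, 0.0953, 0.0936]
ee_rot: [[-0.711, 0.703, 0.002], [0.703, 0.711, 0.0], [-0.001, 0.001, -1.0]]
force: [4.2, 0.3, 5.2]
width: -0.002
grip_force: 2.8
```

Emit:
apply_moves(motion=[{"hand":255,"xyz":[0,0,-1],"delta_rot":[0,0,0]},{"hand":255,"xyz":[0,0,-1.5],"delta_rot":[0,0,0]},{"hand":255,"xyz":[0,0,-1.5],"delta_rot":[0,0,0]}])

```text
time_s: 16.02
tool_pos: [0.5605, 0.0953, 0.093]
ee_rot: [[-0.711, 0.704, 0.002], [0.704, 0.711, 0.001], [-0.001, 0.002, -1.0]]
force: [-1.1, -0.7, 18.1]
width: -0.001
grip_force: 9.0
```

At the stop (18 N at z=0.093). Holding, then releasing.

Emit:
apply_moves(motion=[{"hand":255,"xyz":[0,0,0]},{"hand":255,"xyz":[0,0,0]},{"hand":255,"xyz":[0,0,0]},{"hand":255,"xyz":[0,0,0]},{"hand":255,"xyz":[0,0,0]},{"hand":255,"xyz":[0,0,8],"delta_rot":[0,0,0]},{"hand":255,"xyz":[0,0,25],"delta_rot":[0,0,0]},{"hand":255,"xyz":[0,0,60],"delta_rot":[0,0,0]},{"hand":255,"xyz":[0,0,100],"delta_rot":[0,0,0]},{"hand":255,"xyz":[0,0,135],"delta_rot":[0,0,0]}])

```text
invalid input at $.motion[0]: expected keys hand, xyz, delta_rot
```

Emit:
apply_moves(motion=[{"hand":255,"xyz":[-10,-40,20],"delta_rot":[0,0,0]},{"hand":255,"xyz":[-20,-75,40],"delta_rot":[0,0,0]},{"hand":255,"xyz":[-25,-100,40],"delta_rot":[0,0,0]},{"hand":255,"xyz":[-25,-100,40],"delta_rot":[0,0,0]}])

```text
time_s: 16.35
tool_pos: [0.5337, -0.0107, 0.1331]
ee_rot: [[-0.706, 0.708, 0.001], [0.708, 0.706, -0.001], [-0.002, -0.0, -1.0]]
force: [0.7, -0.3, -0.7]
width: 0.002
grip_force: 0.0
```

Run:
```python
from h import *
o=r.observe();print(o["tool_pos"],o["force"])
for c in ["wrist","scene"]:
    r.camera(c)
    for t in ["cover","primer_top","scraper","jar","carton","screwdriver"]:
        for b in r.boxes_of(t,c)[:3]: print(c,t,round(b["score"],2),world(b["centre"],c).round(3))
```

```text
[ 0.53367711 -0.01069584  0.13313555] [ 0.69965347 -0.31909292 -0.67320488]
wrist cover 0.76 [0.532 0.181 0.125]
wrist primer_top 0.67 [0.558 0.104 0.098]
wrist scraper 0.94 [ 0.466 -0.221  0.015]
wrist scraper 0.8 [ 0.454 -0.506  0.007]
wrist scraper 0.67 [0.531 0.113 0.08 ]
wrist jar 0.43 [ 0.443 -0.194  0.006]
wrist carton 0.72 [ 0.465 -0.22   0.012]
scene primer_top 0.75 [ 0.492 -0.272  0.018]
scene primer_top 0.59 [ 0.631 -0.278  0.026]
scene primer_top 0.47 [0.562 0.092 0.102]
scene scraper 0.86 [ 0.487 -0.274  0.018]
scene scraper 0.62 [ 0.451 -0.533  0.017]
scene scraper 0.58 [0.577 0.43  0.026]
scene jar 0.69 [0.476 0.344 0.076]
scene carton 0.96 [0.575 0.427 0.029]
scene screwdriver 0.61 [ 0.627 -0.277  0.025]
```

The release call was refused because of a missing key, and the retreat queued behind it then ran. The plunger was let go early with a diagonal withdrawal, and the hold was shorter than asked. I'll repeat the press with a full hold and a straight release, one call at a time.

Emit:
apply_moves(motion=[{"hand":255,"xyz":[0,0,30],"delta_rot":[0,0,0]},{"hand":255,"xyz":[5,20,60],"delta_rot":[0,0,0]},{"hand":255,"xyz":[15,55,60],"delta_rot":[0,0,0]},{"hand":255,"xyz":[24,90,60],"delta_rot":[0,0,0]},{"hand":255,"xyz":[27,105,50],"delta_rot":[0,0,0]},{"hand":255,"xyz":[27,105,15],"delta_rot":[0,0,0]},{"hand":255,"xyz":[27,105,-15],"delta_rot":[0,0,0]},{"hand":255,"xyz":[27,105,-23],"delta_rot":[0,0,0]},{"hand":255,"xyz":[27,105,-23],"delta_rot":[0,0,0]}])

```text
time_s: 17.8
tool_pos: [0.5605, 0.0996, 0.1069]
ee_rot: [[-0.711, 0.704, -0.004], [0.704, 0.711, -0.002], [0.002, -0.004, -1.0]]
force: [0.2, -0.0, 0.1]
width: 0.001
grip_force: 0.0
```

Emit:
apply_moves(motion=[{"hand":255,"xyz":[0,-5,0],"delta_rot":[0,0,0]},{"hand":255,"xyz":[0,-5,-6],"delta_rot":[0,0,0]},{"hand":255,"xyz":[0,-5,-11],"delta_rot":[0,0,0]},{"hand":255,"xyz":[0,-5,-14],"delta_rot":[0,0,0]},{"hand":255,"xyz":[0,-5,-15],"delta_rot":[0,0,0]},{"hand":255,"xyz":[0,-5,-15],"delta_rot":[0,0,0]}])

```text
time_s: 18.3
tool_pos: [0.5624, 0.095, 0.0942]
ee_rot: [[-0.711, 0.704, 0.001], [0.704, 0.711, -0.0], [-0.001, 0.001, -1.0]]
force: [4.2, -3.6, 4.8]
width: -0.004
grip_force: 2.7
```

Emit:
apply_moves(motion=[{"hand":255,"xyz":[0,0,-1.5],"delta_rot":[0,0,0]},{"hand":255,"xyz":[0,0,-2.2],"delta_rot":[0,0,0]},{"hand":255,"xyz":[0,0,-2.2],"delta_rot":[0,0,0]},{"hand":255,"xyz":[0,0,-2.2],"delta_rot":[0,0,0]},{"hand":255,"xyz":[0,0,-2.2],"delta_rot":[0,0,0]},{"hand":255,"xyz":[0,0,-2.2],"delta_rot":[0,0,0]},{"hand":255,"xyz":[0,0,-2.2],"delta_rot":[0,0,0]},{"hand":255,"xyz":[0,0,-2.2],"delta_rot":[0,0,0]}])

```text
time_s: 18.97
tool_pos: [0.5625, 0.095, 0.093]
ee_rot: [[-0.711, 0.704, 0.002], [0.704, 0.711, 0.0], [-0.001, 0.001, -1.0]]
force: [-1.9, -3.6, 20.4]
width: 0.0
grip_force: 10.2
```

Held at the stop for over half a second. Now straight up.

Emit:
apply_moves(motion=[{"hand":255,"xyz":[0,0,8],"delta_rot":[0,0,0]},{"hand":255,"xyz":[0,0,25],"delta_rot":[0,0,0]},{"hand":255,"xyz":[0,0,60],"delta_rot":[0,0,0]},{"hand":255,"xyz":[0,0,100],"delta_rot":[0,0,0]},{"hand":255,"xyz":[0,-20,135],"delta_rot":[0,0,0]},{"hand":255,"xyz":[-20,-55,150],"delta_rot":[0,0,0]},{"hand":255,"xyz":[-50,-80,165],"delta_rot":[0,0,0]},{"hand":255,"xyz":[-80,-100,170],"delta_rot":[0,0,0]},{"hand":255,"xyz":[-100,-120,170],"delta_rot":[0,0,0]},{"hand":255,"xyz":[-100,-120,170],"delta_rot":[0,0,0]}])

```text
time_s: 19.8
tool_pos: [0.4584, -0.028, 0.2622]
ee_rot: [[-0.708, 0.706, -0.0], [0.706, 0.708, 0.002], [0.001, 0.001, -1.0]]
force: [0.6, -0.5, 0.8]
width: 0.001
grip_force: 0.0
```

Run:
```python
from h import *
o=r.observe();print(o["tool_pos"],o["force"])
for c in ["scene","top","wrist"]:
    r.camera(c)
    for t in ["cover","primer_top","scraper"]:
        for b in r.boxes_of(t,c)[:3]: print(c,t,round(b["score"],2),world(b["centre"],c).round(3))
```

```text
[ 0.45842069 -0.0280044   0.26215004] [ 0.62765001 -0.52913266  0.75497427]
scene cover 0.97 [0.524 0.186 0.183]
scene primer_top 0.41 [0.561 0.092 0.104]
scene scraper 0.82 [ 0.487 -0.274  0.017]
scene scraper 0.72 [ 0.454 -0.532  0.014]
scene scraper 0.65 [ 0.281 -0.335  0.023]
top cover 0.82 [0.511 0.186 0.179]
top scraper 0.73 [ 0.444 -0.526  0.021]
top scraper 0.7 [ 0.476 -0.269  0.025]
top scraper 0.57 [ 0.254 -0.346  0.021]
wrist cover 0.94 [0.494 0.187 0.182]
wrist cover 0.43 [0.452 0.319 0.029]
wrist primer_top 0.92 [0.557 0.093 0.1  ]
wrist scraper 0.97 [ 0.461 -0.213  0.015]
wrist scraper 0.61 [ 0.271 -0.334  0.023]
```

The cover is open, the primer is back up, and the scraper is on the mat. Handing in.

```bash
python3 -c "
from plant import r
print(r.finish_job())"
```

```text
the job is handed in; nothing more can be done
None
```

Job handed in, verdict not reported: the blade levered the cover open past upright, the primer was pressed to its stop twice (first hold cut short by a refused call, second over 0.5 s) and sprang back, and the scraper lies flat on the mat.

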